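# Shut a USB stick in the shielded test box and clamp the lid

### The arm

A 6-joint arm with a two-finger parallel gripper is mounted at the origin on a cart in front of the work surface, level with it; the furniture and walls round the work are solid. World frame = base frame: x ahead of the robot, y to its left, z up, the work surface at z = 0. Lengths are in m, angles in rad, forces in N, time in s.
With the tool pointing down it reaches from about 0.35 to 0.875 m from the base axis. Payload 15.5 kg.
Tool frame: the origin (TCP) lies midway between the tips of the shut fingers; the grasp point (between the pads) lies 19 mm behind it; z points along the fingers, y is the line along which they close (so a half turn about z gives the same grasp; the last joint's range is limited). The gripper opens to 85 mm and grips with 20 to 120 N. Pads are 22 mm wide; open, the fingers measure 114 mm over their backs; the gripper's body (76 mm by 85 mm) begins 54 mm behind the grasp point. The pads swing forward as they close: fully open they stand 13 mm farther back than shut.
Start: joints at [-1.304, 0.494, 1.345, -0, 1.302, -0.096], TCP at [0.222, -0.584, 0.231] pointing down, gripper open.
Joint ranges: [-2.91, 2.91], [-0.82, 2.16], [0.22, 2.67], [-1.22, 4.37], [0.12, 2.79], [-3.08, 3.08]. Speed limits (rad/s): [1.89, 1.89, 2.57, 3.01, 3.01, 3.01].

### API

Orientations are given as a unit quaternion [w, x, y, z].
In Python, from workcell import bot, optics, hand_in, finder gives the robot as it stands. The module is installed in compiled form; this text tells all that it offers.
- The arm moves only by the shell command python3 -m inch 'ROWS' [FORCE]. ROWS is JSON, a list that holds one entry, the list of rows, each a list of 7 numbers: the shift along the tool's x, y, z in cm, then the turn, a rotation vector about the tool's x, y, z in degrees, then the closure in counts, from 0 (fully open) to 255 (shut). A call has 1 to 20 rows; each row shifts and turns the commanded pose from where the row before left it, along the tool's axes as they then stand; what a row does not reach is not made up. A row lasts 1/12 s, in which the tool goes at most 41.7 mm and 7.16 degrees, less where a joint would pass 70% of its speed; a pose out of reach is approached as far as the arm can. A call is refused whole if a number of a shift passes 4.17 or a number of a turn 7.16, either way. A call with a gripper value outside its range is refused whole. The fingers move at their own pace and stop on an object; FORCE is the grip in N (left out, the last holds). Time passes only in rows, so rows that do not move let the fingers close. It gives the time, the measured TCP pose, the force, the opening and the grip force at its end, in the units of the state.
- bot.get_obs(): the state, without advancing time (a new reading comes with each control period).
- optics.snapshot(name): name is "scene" or "top" or "wrist"; returns a dict with "frame" (480x640x3 uint8, red, green, blue), "camera_matrix" (3x3 intrinsics, pixels), "T" (4x4, takes a point from camera to world coordinates). Camera axes: x right, y up, looking along -z (the intrinsics and any distortion apply to the point x, -y, -z); pixel columns grow to the right and rows downward; lengths in m; the calibration is good to about 2 mm. The wrist camera is an equidistant fisheye: a pixel r from the principal point sees the ray r / f radians off the axis. A picture is of the moment at which its call begins. There is no depth.
- hand_in(): hands the job in; it is judged then, once.
Trained networks look in the newest picture that a camera, given by its name, has taken for a name from the list of things; names that differ only in an ending like _2 or _b are one class to them, and where a whole thing is asked for, a point or a joint stands for the part that bears it (a point fixed in the world has none). Each returns a list of dicts, best first, with "score" (0 to 1); they miss things now and then, are a little off and sometimes report something else, mostly with a low value. They report only what shows in the picture. A call takes as long as a camera call. They do not tell look-alikes from the thing itself.
- finder.regions_of(camera, thing): "pixels" (480x640 bool, what is visible of it) and "at" ([column, row] in pixels, amid what is visible of it).
The state is a dict: "clock": time; "q": joint angles; "joint_velocities": joint speeds; "tau": joint torques, N m; "tool_pos": TCP position; "orientation": TCP orientation; "wrist_force": force on the tool from outside, world axes, zero at the start; "moment": the same for the moment, N m; "finger_gap": opening from 0.0 (shut) to 1.0 (fully open); "finger_force": force on a finger pad.
Only numpy, scipy, OpenCV 4.12 (cv2) and the standard library are available. Lean on these libraries where they do the work, as an engineer would, in place of code of your own. Each camera call takes 0.05 s, during which the arm holds its last target. There are 200 camera calls.

### The job

Get the USB stick ready for its radio test: lay it flat on the black rest pad inside the open metal test box, lengthwise and wholly on the pad, with its metal plug end towards the lid hinge. Then close the lid fully, and after that swing the clamp bar by its knob over the lid as far as it goes, so that its nose holds the lid shut. Leave the battery and the tape roll where they are.

Things in the scene. Friction and masses are not known exactly. Their poses are not given: they have to be found in the camera images.
- test_box: Bare aluminium box fixed to the bench, 120 (x) x 130 (y) x 44 mm high, walls 5 mm, inner floor 5 mm above the bench. Origin: centre of its underside; x points to the hinge side, away from the robot, y left, z up. On the front (-x) wall a bracket, 36 mm wide, reaching to x = -90 mm, top 45 mm high, carries the clamp bar. Two connectors stick out 13 mm from the left wall.
- pad (a point): Centre of the top of the black rubber rest pad on the box floor, 70 (x) x 34 (y) mm, top 13 mm above the bench; axes as the box's. It lies 12 mm in front of the box's centre.
- lid_hinge (a point): Point on the lid's hinge axis, in the middle of the far rim: 60 mm behind the box's centre, 44 mm above the bench; axes as the box's, hinge axis along its y.
- box_lid (a joint): Lid angle, rad: 0 = closed flat on the rim, 1.57 = upright, 2.0 = end stop, leaning back. Flat aluminium plate 132 mm wide, 5 mm thick, reaching 122 mm from the hinge axis; closed, its top is 49 mm above the bench. Stiff hinge: it stays where it is left and must be pushed all the way (about 2 to 4 N at the front edge).
- lid_front (a point): Middle of the lid's free edge, on its outer face (the top face when closed), 122 mm from the hinge axis.
- clamp_bar (a joint): Clamp bar angle about its upright pivot, rad: 0 = stop, clamped (nose 27 mm over the lid's front, knob away from the box); grows anticlockwise from above, 1.6 = aside along the front wall, knob to the box's right. Needs about 2 N at the knob, stays where left. Passes 3 mm above the closed lid: a lid not fully down blocks it, and swung in first it blocks the lid.
- clamp_pivot (a point): Pivot of the clamp bar at the bar's underside: 82 mm in front of the box's centre, 52 mm above the bench. Axes as the box's.
- clamp_knob (a point): Centre of the top of the upright black knob on the clamp bar, 42 mm from the pivot: round, 14 mm diameter, 19 mm tall; its top is 77 mm above the bench, the flat steel bar under it (13 mm wide, 6 mm thick, whole length 96 mm) has its top at 58 mm.
- usb_stick: Orange USB stick with a bare metal plug, 18 x 54 x 8 mm, 12 g, loose, lying flat on the bench left or right of the box. Origin: centre of its underside; y along its length, plug at the -y end (the last 14 mm, 12 mm wide), orange body from y = -13 to +27 mm.
- plug_end (a point): Tip of the stick's metal plug, 27 mm from the stick's centre.
- battery: Nine-volt block battery lying on its side, 27 x 50 x 18 mm; on the other side of the box from the stick. Bystander, leave alone.
- tape_roll: Roll of amber film tape lying flat, 74 mm across, 15 mm high, right of the box and further back. Bystander, leave alone.
- lead_foot (a point): Where the microscope's stiff grey lead (fixed, solid) leaves the mat, right of the work. To its left it only lies on the bench; from here it climbs to the right (-y), reaching 0.37 m high at 0.2 m to the right, so an arm coming from the right must pass nearer to its base or above it.
There are look-alikes about, which are no part of the job. What is meant by the usb_stick is not pink, and is the smaller of those in its own colour.

How it is judged:
On the way, in this order (a step that is already met when the one before it is completed fails the run):
1. the stick lies released on the pad, plug end towards the hinge (x of usb_stick in the frame of pad between -0.009 and 0.009 m and y of usb_stick in the frame of pad between -0.009 and 0.009 m and z of usb_stick in the frame of pad between -0.003 and 0.003 m and angle between usb_stick's own z axis and vertical below 0.15 rad and x of plug_end in the frame of pad above 0.01 m and angle between the y axis of usb_stick and the x axis of pad, either way round below 0.3 rad and contact force between the fingers and usb_stick below 0.1 N), for 0.2 s.
2. the lid is fully closed over it, the stick still on the pad (all of step 1 and value of joint box_lid below 0.025 rad), for 0.2 s.
3. the clamp bar is swung over the closed lid to its stop (all of step 2 and value of joint clamp_bar below 0.15 rad), for 0.2 s.
At the end, for the whole second after the job is handed in: The stick rests flat on the pad (centre within 9 mm of the pad's centre along and across, turned less than 0.3 rad from the pad's length, plug end towards the hinge), the lid is closed to within 0.025 rad (3 mm at the front edge), and the clamp bar is over the lid within 0.15 rad of its stop (all of step 3 and linear speed of usb_stick below 0.02 m/s); the robot touches nothing.
It fails at once if the battery is shifted by more than 25 mm (distance of battery from where it was at the start of the episode above 0.025 m).
It fails at once if the tape roll is shifted by more than 25 mm (distance of tape_roll from where it was at the start of the episode above 0.025 m).
It also fails if it takes over 72 s, if anything falls off the work surface, if the arm or the gripper's body presses on something with over 40 N, if the wrist force passes 120 N, or if a joint passes its speed limit or range.

## Working session

There is one attempt and no reset: what is moved stays moved. The work goes in short steps, Python scripts to look and compute and a shell command to move; the robot and the scene stay as the last step left them, time stands still between calls to the robot, and variables do not carry over. Pictures are saved under pics/ and viewed, at most 10 in all, crops included, and the job is handed in when it is done.

```bash
mkdir -p pics; cat > h.py <<'E'
import numpy as np, cv2
from workcell import bot, optics, finder
def ray(s,px):
    K=s["camera_matrix"];T=np.array(s["T"])
    d=np.array([(px[0]-K[0][2])/K[0][0],-(px[1]-K[1][2])/K[1][1],-1.0])
    return T[:3,3],T[:3,:3]@d
def onz(s,px,z):
    o,d=ray(s,px); return o+d*(z-o[2])/d[2]
def proj(s,P):
    K=np.array(s["camera_matrix"]);T=np.array(s["T"])
    c=T[:3,:3].T@(np.array(P)-T[:3,3]); u=K@np.array([c[0],-c[1],-c[2]]); return u[:2]/u[2]
E
python3 - <<'E'
from h import *
ims=[]
for c in ("top","scene"):
    s=optics.snapshot(c); cv2.imwrite(f"pics/{c}0.png",s["frame"][:,:,::-1])
    print(c,s.keys(),np.round(s["T"],3).tolist(),np.round(s["camera_matrix"],1).tolist())
    for t in ("usb_stick","test_box","clamp_knob","box_lid","battery","tape_roll"):
        for r in finder.regions_of(c,t):
            m=r["pixels"].astype(np.uint8)
            p=cv2.findNonZero(m); b=cv2.minAreaRect(p) if p is not None else None
            print(t,round(r["score"],2),np.round(r["at"],1),m.sum(),b, np.round(onz(s,r["at"],0.0),3))
print(bot.get_obs())
E
```

```text
top dict_keys(['frame', 'camera_matrix', 'T']) [[0.145, 0.968, -0.206, 0.326], [-0.989, 0.14, -0.035, 0.093], [-0.005, 0.209, 0.978, 1.021], [0.0, 0.0, 0.0, 1.0]] [[492.2, 0.0, 320.9], [0.0, 492.2, 247.6], [0.0, 0.0, 1.0]]
usb_stick 0.68 [382.3 299.3] 428 ((380.59002685546875, 299.8699951171875), (35.638179779052734, 13.717872619628906), 8.130102157592773) [ 0.451 -0.012  0.   ]
usb_stick 0.57 [440.4 353.7] 209 ((441.5, 353.0), (26.0, 9.0), 90.0) [ 0.359 -0.141  0.   ]
usb_stick 0.52 [427.8 307.2] 220 ((427.0, 308.5), (9.0, 26.0), 90.0) [ 0.448 -0.107  0.   ]
test_box 0.87 [326.3 217.4] 6966 ((326.28253173828125, 223.2791748046875), (70.34391021728516, 114.90961456298828), 5.013113975524902) [0.609 0.128 0.   ]
test_box 0.61 [430.  305.4] 200 ((427.0, 309.0), (8.0, 26.0), 90.0) [ 0.453 -0.111  0.   ]
clamp_knob 0.68 [327.2 272.6] 318 ((326.941650390625, 272.2228088378906), (7.828397750854492, 47.27940368652344), 78.11134338378906) [0.49  0.109 0.   ]
box_lid 0.69 [329.1 186. ] 2515 ((329.7746887207031, 186.09417724609375), (69.25071716308594, 37.517581939697266), 2.6630005836486816) 
[... 1951 characters left out ...]
1.30350567e+00,  4.93617027e-01,  1.34549035e+00, -2.71322907e-05,
        1.30243911e+00, -9.55051667e-02]), 'joint_velocities': array([-5.00786432e-05,  1.51163440e-04, -1.37665514e-03,  1.03502216e-03,
       -1.00913770e-03,  3.52359388e-04]), 'tau': array([ 4.20011886e-03, -8.81852031e+01, -3.84228051e+01,  1.01201140e-04,
        9.28346526e-04,  1.32018889e-05]), 'tool_pos': array([ 0.22180443, -0.58434558,  0.23126965]), 'orientation': array([ 2.41211944e-05,  9.83591815e-01,  1.80408260e-01, -1.10521207e-05]), 'wrist_force': array([-0.04135059, -0.16736931, -0.22279518]), 'moment': array([-0.01137556,  0.01035312,  0.00308947]), 'finger_force': 0.0, 'finger_gap': 0.9962044821970499}
```

View pics/top0.png

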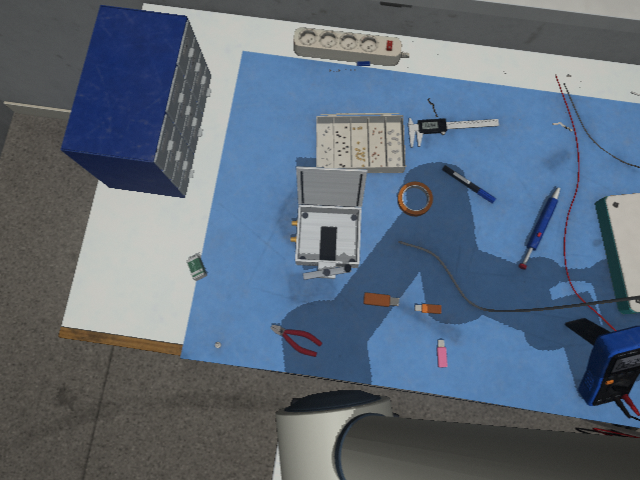

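View pics/scene0.png

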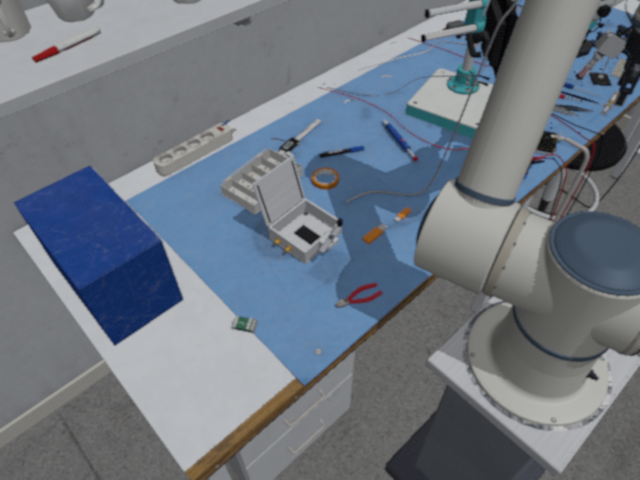

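Orange candidates in the top image are (381,299), which is larger, and (428,308), which is smaller. The one at (442,353) is pink. The smaller orange one at (428,308) fits the description, so I'm confirming it in an enlarged crop together with the box and the lead.

```bash
python3 - <<'E'
from h import *
t=cv2.imread("pics/top0.png");s=cv2.imread("pics/scene0.png")
R=lambda im,x0,y0,w,h,k:cv2.resize(im[y0:y0+h,x0:x0+w],None,fx=k,fy=k,interpolation=cv2.INTER_CUBIC)
a=R(t,285,160,90,125,4)      # 360x500
b=R(t,355,285,110,40,4)      # 440x160
c=R(s,330,110,176,136,2.5)   # 440x340
cv2.imwrite("pics/m1.png",np.hstack([a,np.vstack([b,c])]))
E
```

```text
(no output)
```

View pics/m1.png

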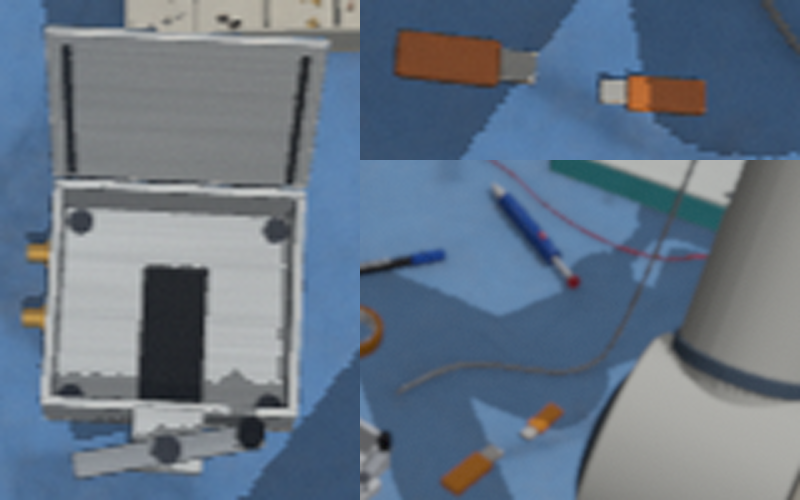

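The crop shows the smaller orange stick, with its plug tip at top-pixel (415,308) and far end at (441,309), plug pointing left (+y). The box rim corners are at (299,206), (361,208), (296,260) and (359,263). The pad's back edge is at (321..337,227), the clamp pivot is near (326,272) and the knob is at (348,268).

```bash
python3 - <<'E'
from h import *
from scipy.optimize import least_squares
s=optics.snapshot("top"); c=optics.snapshot("scene")
print("plug",onz(s,(415,307.7),.004),"end",onz(s,(441.2,309),.004))
obs=[((299.2,206.2),(.06,.065,.044)),((360.7,208.2),(.06,-.065,.044)),((295.7,260.5),(-.06,.065,.044)),((359.2,263),(-.06,-.065,.044)),((321.5,226.7),(.023,.017,.013)),((337,227),(.023,-.017,.013))]
def W(p,q):
    a=p[2];return np.array([p[0]+np.cos(a)*q[0]-np.sin(a)*q[1],p[1]+np.sin(a)*q[0]+np.cos(a)*q[1],q[2]])
f=lambda p:np.concatenate([proj(s,W(p,q))-u for u,q in obs])
r=least_squares(f,[.6,.12,0]);print("box",r.x,np.round(r.fun,1))
p=r.x
for n,q in dict(pad=(-.012,0,.013),piv=(-.082,0,.058)).items(): print(n,W(p,q),proj(s,W(p,q)))
k=onz(s,(347.5,268),.077);v=W(p,(-.082,0,0));d=k-v;print("knob",k,np.hypot(d[0],d[1]),np.arctan2(d[1],d[0])-p[2])
# lid angle from its free edge midpoint
for u in((296.5,167.5),(367,170.5)): print("lid edge img",u)
for a in(1.5,1.6,1.7,1.8,1.9,2.0):
    print(a,[np.round(proj(s,W(p,(.06-.122*np.cos(a),y,.044+.122*np.sin(a)))),1) for y in(.066,-.066)])
sc=[(344,202),(374,192),(410,195),(426,188),(446,150),(462,112)]
print("scene ray z0",[np.round(onz(c,u,0),2) for u in sc])
# triangulate lead: epipolar of scene points in top
for u in sc:
    o,d=ray(c,u); print(u,[(round(z,2),np.round(proj(s,o+d*(z-o[2])/d[2])).tolist(),np.round((o+d*(z-o[2])/d[2])[:2],2).tolist()) for z in(0,.05,.1,.2,.3,.37)])
E
```

```text
plug [ 0.4431435  -0.07998972  0.004     ] end [ 0.44824319 -0.13351771  0.004     ]
box [0.56241335 0.11663461 0.10199464] [-0.7 -1.6  0.7 -1.1 -0.3  1.1  0.6  1.3 -0.5 -0.1  0.1  0.3]
pad [0.55047571 0.11541279 0.013     ] [328.39767747 243.0788851 ]
piv [0.4808395  0.10828554 0.058     ] [327.2033316  272.59970032]
knob [0.49240849 0.07022034 0.077     ] 0.03978442746450987 -1.3777365744212955
lid edge img (296.5, 167.5)
lid edge img (367, 170.5)
1.5 [array([294.4, 189.5]), array([366.8, 192.3])]
1.6 [array([294.8, 183.1]), array([367. , 185.9])]
1.7 [array([295.2, 177. ]), array([367.1, 179.8])]
1.8 [array([295.6, 171.2]), array([367.1, 174. ])]
1.9 [array([296. , 165.9]), array([367.1, 168.7])]
2.0 [array([296.5, 161.1]), array([367.1, 163.8])]
scene ray z0 [array([ 0.58, -0.03,  0.  ]), array([ 0.55, -0.12,  0.  ]), array([ 0.48, -0.18, -0.  ]), array([ 0.47, -0.23,  0.  ]), array([ 0.53, -0.39,  0.  ]), array([ 0.61, -0.57,  0.  ])]
(344, 202) [(0, [399.0, 240.0], [0.58, -0.03]), (0.05, [383.0, 249.0], [0.55, 0.0]), (0.1, [365.0, 258.0], [0.51, 0.04]), (0.2, [323.0, 280.0], [0
[... 572 characters left out ...]
 [(0, [488.0, 306.0], [0.47, -0.23]), (0.05, [471.0, 314.0], [0.44, -0.18]), (0.1, [453.0, 324.0], [0.41, -0.14]), (0.2, [409.0, 347.0], [0.36, -0.04]), (0.3, [351.0, 377.0], [0.3, 0.05]), (0.37, [300.0, 404.0], [0.26, 0.11])]
(446, 150) [(0, [569.0, 288.0], [0.53, -0.39]), (0.05, [552.0, 296.0], [0.5, -0.34]), (0.1, [534.0, 306.0], [0.47, -0.28]), (0.2, [490.0, 329.0], [0.4, -0.17]), (0.3, [433.0, 359.0], [0.34, -0.06]), (0.37, [381.0, 386.0], [0.3, 0.01])]
(462, 112) [(0, [657.0, 263.0], [0.61, -0.57]), (0.05, [641.0, 271.0], [0.57, -0.51]), (0.1, [623.0, 281.0], [0.54, -0.44]), (0.2, [579.0, 303.0], [0.47, -0.32]), (0.3, [523.0, 333.0], [0.4, -0.19]), (0.37, [471.0, 360.0], [0.34, -0.1])]
```

```bash
cat >> h.py <<'E'
def to(P=None,yaw=None):
    """tool-axis shift (cm) to world P, turn about tool z (deg) to tool-x heading yaw (deg), from now"""
    from scipy.spatial.transform import Rotation as Ro
    o=bot.get_obs();w=o["orientation"];R=Ro.from_quat([w[1],w[2],w[3],w[0]]).as_matrix()
    h=np.degrees(np.arctan2(R[1,0],R[0,0]))
    print("t",round(o["clock"],2),"pos",np.round(o["tool_pos"],4),"yaw",round(h,2),"zax",np.round(R[:,2],3),"F",np.round(o["wrist_force"],1),"gap",round(o["finger_gap"],3),"gf",round(o["finger_force"],1),"q",np.round(o["q"],2))
    if P is not None: print(" shift cm",np.round(100*R.T@(np.array(P)-o["tool_pos"]),2))
    if yaw is not None: print(" turn z",round(-((yaw-h+180)%360-180),2))
E
python3 -m inch '[[[-0.15,-2.9,0,0,0,0,0],[-0.15,-2.9,0,0,0,0,0],[-0.1,-2.9,0,0,0,0,0],[-0.1,-2.9,0,0,0,0,0],[-0.1,-2.9,0,0,0,0,0],[-0.1,-2.9,0,0,0,0,0],[-0.1,-2.9,0,0,0,0,0],[-0.1,-2.9,0,0,0,0,0],[2.5,-0.4,0,0,0,0,0],[2.5,-0.4,0,0,0,0,0],[2.5,-0.4,0,0,0,0,0],[2.5,-0.4,0,0,0,0,0],[2.5,-0.4,0,0,0,0,0],[2.4,-0.4,0,0,0,0,0],[2.4,-0.4,0,0,0,0,0]]]'
python3 -c "
from h import *
to((.37,-.12,.23),95.4)"
```

```text
clock: 2.05
tool_pos: [0.2839, -0.2823, 0.2315]
orientation: [0.0, 0.984, 0.18, 0.0]
wrist_force: [0.5, -1.3, -0.4]
finger_gap: 1.003
finger_force: 0.0
t 2.05 pos [ 0.2839 -0.2823  0.2315] yaw 20.79 zax [ 0. -0. -1.] F [ 0.5 -1.3 -0.4] gap 1.003 gf 0.0 q [-0.93  0.18  1.86 -0.    1.11  0.28]
 shift cm [ 13.81 -12.12   0.14]
 turn z -74.61
```

```bash
python3 -m inch '[[[2.3,-2,0,0,0,0,0],[2.3,-2,0,0,0,0,0],[2.3,-2,0,0,0,0,0],[2.3,-2,0,0,0,0,0],[2.3,-2,0,0,0,0,0],[2.3,-2.1,0,0,0,0,0],[0,0,0,0,0,-6.8,0],[0,0,0,0,0,-6.8,0],[0,0,0,0,0,-6.8,0],[0,0,0,0,0,-6.8,60],[0,0,0,0,0,-6.8,60],[0,0,0,0,0,-6.8,60],[0,0,0,0,0,-6.8,60],[0,0,0,0,0,-6.8,60],[0,0,0,0,0,-6.8,60],[0,0,0,0,0,-6.8,60],[0,0,0,0,0,-6.6,60],[0,0,0,0,0,0,60]]]'
python3 - <<'E'
from h import *
to((.4457,-.1068,.12),95.4)
s=optics.snapshot("top");c=optics.snapshot("wrist")
print(np.round(c["T"],3).tolist(),np.round(c["camera_matrix"],1).tolist())
cv2.imwrite("pics/w1.png",c["frame"][:,:,::-1])
for r in finder.regions_of("wrist","usb_stick"): print(round(r["score"],2),r["at"],r["pixels"].sum(),cv2.minAreaRect(cv2.findNonZero(r["pixels"].astype(np.uint8))))
E
```

```text
clock: 3.55
tool_pos: [0.369, -0.121, 0.2314]
orientation: [0.0, 0.671, 0.742, 0.0]
wrist_force: [-0.1, -0.1, 0.1]
finger_gap: 0.769
finger_force: 0.0
t 3.55 pos [ 0.369  -0.121   0.2314] yaw 95.74 zax [ 0. -0. -1.] F [-0.1 -0.1  0.1] gap 0.769 gf 0.0 q [-0.47  0.16  1.88 -0.    1.1  -0.57]
 shift cm [ 0.65  7.77 11.14]
 turn z 0.34
[[0.996, -0.089, -0.026, 0.363], [0.092, 0.961, 0.26, -0.056], [0.002, -0.261, 0.965, 0.374], [0.0, 0.0, 0.0, 1.0]] [[371.6, 0.0, 316.3], [0.0, 371.6, 238.3], [0.0, 0.0, 1.0]]
0.97 [304.1, 227.7] 849 ((306.7055969238281, 224.878173828125), (18.381738662719727, 53.150299072265625), 85.91438293457031)
0.96 [406.0, 103.4] 1652 ((409.13720703125, 103.2568588256836), (25.967561721801758, 72.01004791259766), 2.862405300140381)
0.92 [393.0, 197.5] 869 ((394.0, 197.5), (53.0, 18.0), 90.0)
```

View pics/w1.png

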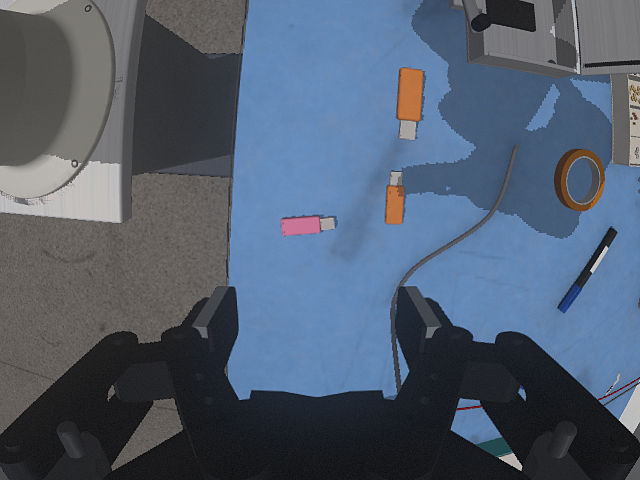

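The wrist view shows the target stick at (394,197) with its plug at (397,171), and the lead passing to its right at (400..515,150..280). I'll refine the stick pose and descend.

```bash
cat >> h.py <<'E'
def wz(s,px,z):
    K=np.array(s["camera_matrix"]);T=np.array(s["T"]);d=np.array([px[0]-K[0,2],px[1]-K[1,2]]);r=np.hypot(*d);t=r/K[0,0]
    v=T[:3,:3]@np.array([np.sin(t)*d[0]/r,-np.sin(t)*d[1]/r,-np.cos(t)]);return T[:3,3]+v*(z-T[2,3])/v[2]
def stick(z=.006,n=1,near=None):
    c=optics.snapshot("wrist")
    for r in finder.regions_of("wrist","usb_stick"):
        P=np.array([wz(c,(u,v),z)[:2] for v,u in np.argwhere(r["pixels"])])
        b=cv2.minAreaRect((P*1000).astype(np.float32));print("stick",round(r["score"],2),np.round(b,1) if 0 else b)
    return c
E
python3 - <<'E'
from h import *
c=stick()
print(wz(c,(397,171),.006),wz(c,(394,224),.006))
E
```

```text
stick 0.62 ((451.3316955566406, -7.580741882324219), (25.95612144470215, 74.07636260986328), 0.1854391247034073)
stick 0.61 ((448.2529296875, -105.58599853515625), (19.757457733154297, 54.88545608520508), 4.460402011871338)
stick 0.6 ((362.28900146484375, -141.6973876953125), (53.957054138183594, 20.48421859741211), 12.218687057495117)
[ 0.44741512 -0.07828511  0.006     ] [ 0.45141652 -0.13288336  0.006     ]
```

```bash
python3 -m inch '[[[0.2,2,0,0,0,0.4,100],[0.2,2,0,0,0,0,100],[0.2,2,0,0,0,0,100],[0.1,1.95,0,0,0,0,100],[0,0,2.6,0,0,0,100],[0,0,2.6,0,0,0,100],[0,0,2.6,0,0,0,100],[0,0,2.6,0,0,0,100],[0,0,2.7,0,0,0,100],[0,0,0,0,0,0,100],[0,0,0,0,0,0,100]]]'
python3 - <<'E'
from h import *
to((.4475,-.106,.002),95.2); stick()
E
```

```text
clock: 4.72
tool_pos: [0.4469, -0.1067, 0.0999]
orientation: [-0.001, 0.676, 0.737, -0.001]
wrist_force: [0.0, -0.0, 0.5]
finger_gap: 0.607
finger_force: 0.0
t 4.72 pos [ 0.4469 -0.1067  0.0999] yaw 94.91 zax [-0.003  0.001 -1.   ] F [ 0.  -0.   0.5] gap 0.607 gf 0.0 q [-0.36  0.46  1.89  0.    0.79 -0.45]
 shift cm [0.05 0.09 9.79]
 turn z -0.29
stick 0.94 ((362.8335266113281, -141.38815307617188), (54.13081359863281, 19.853790283203125), 10.27581787109375)
stick 0.56 ((448.326904296875, -105.24361419677734), (17.427139282226562, 53.446170806884766), 4.954818248748779)
```

```bash
python3 -m inch '[[[0.05,0.1,2,0,0,0,100],[0.05,0,2,0,0,0,100],[0,0,2,0,0,0,100],[0,0,1.5,0,0,0,100],[0,0,1.2,0,0,0,100],[0,0,1.0,0,0,0,100],[0,0,0,0,0,0,100],[0,0,0,0,0,0,220],[0,0,0,0,0,0,220],[0,0,0,0,0,0,220],[0,0,0,0,0,0,220],[0,0,0,0,0,0,220],[0,0,0,0,0,0,220],[0,0,0,0,0,0,220]]]' 25
python3 -c "
from h import *
to()"
```

```text
clock: 5.98
tool_pos: [0.4492, -0.1061, 0.0045]
orientation: [0.001, 0.676, 0.737, 0.0]
wrist_force: [-1.0, -0.1, 12.7]
finger_gap: 0.196
finger_force: 26.4
t 5.98 pos [ 0.4492 -0.1061  0.0045] yaw 94.98 zax [ 0.002 -0.001 -1.   ] F [-1.  -0.1 12.7] gap 0.196 gf 26.4 q [-0.36  0.65  1.95  0.    0.53 -0.45]
```

```bash
python3 -m inch '[[[0,0,-1,0,0,0,220],[0,0,-2,0,0,0,220],[0,0,-3,0,0,0,220],[0,0,-3,0,0,0,220],[0,0,-3,0,0,0,220],[0,0,-1.5,0,0,0,220],[0,0,0,0,0,0,220],[0,0,0,0,0,0,220]]]'
python3 - <<'E'
from h import *
to((.5505,.1154,.14),5.8)
c=optics.snapshot("wrist");cv2.imwrite("pics/w2.png",c["frame"][:,:,::-1])
E
```

```text
clock: 6.65
tool_pos: [0.4489, -0.106, 0.1395]
orientation: [0.001, 0.676, 0.737, 0.001]
wrist_force: [-0.5, -1.0, -0.9]
finger_gap: 0.195
finger_force: 25.1
t 6.65 pos [ 0.4489 -0.106   0.1395] yaw 94.98 zax [ 0.003 -0.001 -1.   ] F [-0.5 -1.  -0.9] gap 0.195 gf 25.1 q [-0.36  0.4   1.85  0.    0.89 -0.45]
 shift cm [21.18 12.04 -0.05]
 turn z 89.18
```

View pics/w2.png

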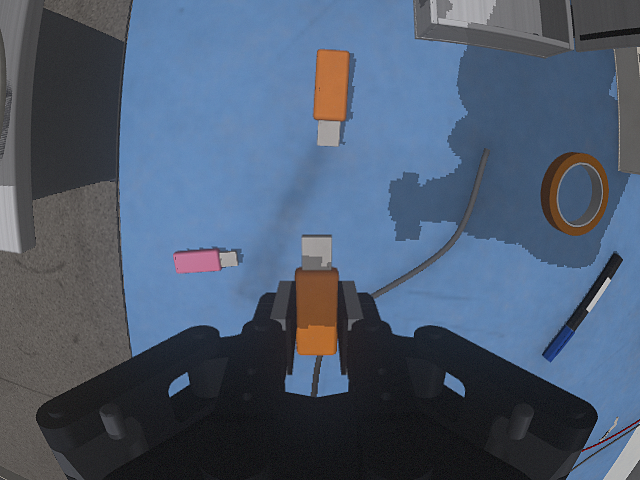

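```bash
python3 -m inch '[[[0,0,0,0,0,6.86,220],[0,0,0,0,0,6.86,220],[0,0,0,0,0,6.86,220],[0,0,0,0,0,6.86,220],[0,0,0,0,0,6.86,220],[0,0,0,0,0,6.86,220],[0,0,0,0,0,6.86,220],[0,0,0,0,0,6.86,220],[0,0,0,0,0,6.86,220],[0,0,0,0,0,6.86,220],[0,0,0,0,0,6.86,220],[0,0,0,0,0,6.86,220],[0,0,0,0,0,6.86,220],[0,0,0,0,0,0,220]]]'
python3 -m inch '[[[1.5,-2.6,0,0,0,0,220],[1.5,-2.6,0,0,0,0,220],[1.5,-2.6,0,0,0,0,220],[1.5,-2.6,0,0,0,0,220],[1.5,-2.6,0,0,0,0,220],[1.5,-2.6,0,0,0,0,220],[1.5,-2.6,0,0,0,0,220],[1.8,-2.8,0,0,0,0,220],[0,0,0,0,0,0,220],[0,0,0,0,0,0,220]]]'
python3 - <<'E'
from h import *
to((.5505,.1154,.019),5.8)
c=optics.snapshot("wrist");cv2.imwrite("pics/w3.png",c["frame"][:,:,::-1])
K=c["camera_matrix"]
for r in finder.regions_of("wrist","test_box"): print(r["score"],r["at"],r["pixels"].sum())
E
```

```text
clock: 7.87
tool_pos: [0.4477, -0.1056, 0.1372]
orientation: [-0.0, 0.999, 0.047, -0.001]
wrist_force: [-0.3, 0.2, -0.1]
finger_gap: 0.199
finger_force: 25.1
clock: 8.7
tool_pos: [0.5495, 0.1168, 0.1372]
orientation: [0.0, 0.999, 0.054, -0.001]
wrist_force: [-0.8, 0.5, 0.2]
finger_gap: 0.196
finger_force: 25.1
t 8.7 pos [0.5495 0.1168 0.1372] yaw 6.17 zax [-0.001 -0.    -1.   ] F [-0.8  0.5  0.2] gap 0.196 gf 25.1 q [ 0.1   0.52  1.61 -0.    1.02  1.57]
 shift cm [ 0.1   0.15 11.82]
 turn z 0.37
0.84 [315.8, 116.1] 67415
```

View pics/w3.png

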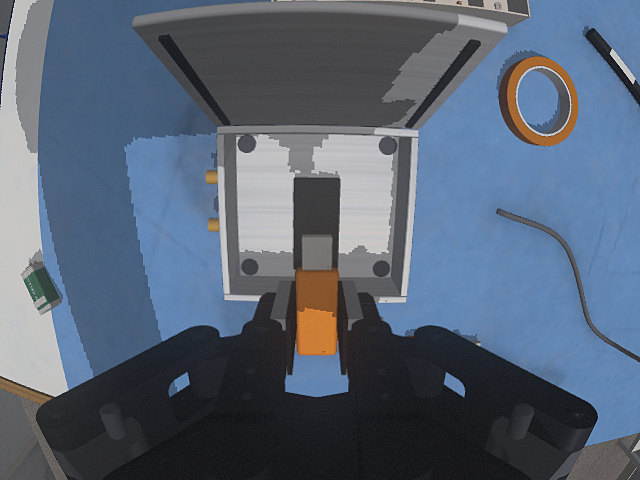

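The wrist view shows the pad's rear corners at (294,178) and (340,178), and the rim corners at about (218,128), (418,133), (224,299) and (409,301). The stick is held level with its plug towards the hinge. I'll refine the box pose from these.

```bash
python3 - <<'E'
from h import *
from scipy.optimize import least_squares
c=optics.snapshot("wrist")
obs=[((218,128),(.06,.065,.044)),((418,133),(.06,-.065,.044)),((224,299),(-.06,.065,.044)),((409,301),(-.06,-.065,.044)),((294,178),(.023,.017,.013)),((340,178),(.023,-.017,.013))]
pts=[(wz(c,u,q[2]),q) for u,q in obs]
def W(p,q):
    a=p[2];return np.array([p[0]+np.cos(a)*q[0]-np.sin(a)*q[1],p[1]+np.sin(a)*q[0]+np.cos(a)*q[1]])
f=lambda p:np.concatenate([W(p,q)-P[:2] for P,q in pts])
r=least_squares(f,[.56,.116,.1]);print(r.x,np.round(r.fun*1000,1))
print("pad",W(r.x,(-.012,0)),np.degrees(r.x[2]))
# stick centre: plug tip & body end at approx z of stick mid/top
z=bot.get_obs()["tool_pos"][2]+.003
t=(wz(c,(303,235),z)+wz(c,(332,236),z))/2;e=(wz(c,(299,355),z)+wz(c,(338,354),z))/2
print("plug",t,"end",e,"mid",(t+e)/2,np.linalg.norm(t-e))
to()
E
```

```text
[0.56470818 0.11540168 0.09137191] [ 0.8  0.8  2.4 -0.7 -1.1 -0.5 -1.4  1.2 -0.1  0.1 -0.5 -0.8]
pad [0.55275823 0.11430674] 5.235224752190136
plug [0.57871776 0.11688348 0.14069489] end [0.52482529 0.11074755 0.14069489] mid [0.55177152 0.11381551 0.14069489] 0.05424064530731027
t 8.85 pos [0.5488 0.1149 0.1377] yaw 5.9 zax [-0.001 -0.    -1.   ] F [ 0.2  0.  -0.7] gap 0.196 gf 25.1 q [ 0.1   0.51  1.61 -0.    1.02  1.57]
```

```bash
python3 -m inch '[[[0,-0.05,2,0,0,0,220],[0,0,2,0,0,0,220],[0,0,2,0,0,0,220],[0,0,2,0,0,0,220],[0,0,1.5,0,0,0,220],[0,0,1.2,0,0,0,220],[0,0,0.7,0,0,0,220],[0,0,0,0,0,0,220],[0,0,0,0,0,0,220]]]'
python3 -c "
from h import *
to((.552,.114,.018))"
```

```text
clock: 9.6
tool_pos: [0.5494, 0.1155, 0.0244]
orientation: [0.0, 0.999, 0.051, -0.0]
wrist_force: [-0.5, -0.1, -0.2]
finger_gap: 0.202
finger_force: 25.1
t 9.6 pos [0.5494 0.1155 0.0244] yaw 5.79 zax [-0. -0. -1.] F [-0.5 -0.1 -0.2] gap 0.202 gf 25.1 q [0.1  0.68 1.69 0.   0.76 1.57]
 shift cm [0.25 0.18 0.64]
```

```bash
python3 -m inch '[[[0.05,0.05,0.3,0,0,0,220],[0,0,0.25,0,0,0,220],[0,0,0.1,0,0,0,220],[0,0,0,0,0,0,220],[0,0,0,0,0,0,220]]]'
python3 -c "
from h import *
to((.552,.114,.018))"
```

```text
clock: 10.02
tool_pos: [0.5501, 0.1156, 0.0179]
orientation: [-0.0, 0.999, 0.051, 0.0]
wrist_force: [0.0, 0.7, -1.0]
finger_gap: 0.194
finger_force: 25.1
t 10.02 pos [0.5501 0.1156 0.0179] yaw 5.81 zax [ 0.  0. -1.] F [ 0.   0.7 -1. ] gap 0.194 gf 25.1 q [ 0.1   0.7   1.69 -0.    0.75  1.57]
 shift cm [ 0.17  0.18 -0.01]
```

```bash
python3 -m inch '[[[0,0,0.1,0,0,0,220],[0,0,0,0,0,0,220],[0,0,0,0,0,0,190],[0,0,0,0,0,0,170],[0,0,0,0,0,0,150],[0,0,0,0,0,0,140],[0,0,0,0,0,0,140],[0,0,0,0,0,0,140],[0,0,-1,0,0,0,140],[0,0,-2,0,0,0,140],[0,0,-2.5,0,0,0,140],[0,0,-2.5,0,0,0,140],[0,0,-2.5,0,0,0,140],[0,0,-2.5,0,0,0,140],[0,0,0,0,0,0,140],[0,0,0,0,0,0,140]]]'
python3 - <<'E'
from h import *
to()
c=stick(.019);cv2.imwrite("pics/w4.png",c["frame"][:,:,::-1])
E
```

```text
clock: 11.35
tool_pos: [0.5508, 0.1157, 0.1487]
orientation: [-0.0, 0.999, 0.051, 0.002]
wrist_force: [-0.1, 0.4, -0.0]
finger_gap: 0.452
finger_force: 0.0
t 11.35 pos [0.5508 0.1157 0.1487] yaw 5.81 zax [ 0.003  0.    -1.   ] F [-0.1  0.4 -0. ] gap 0.452 gf 0.0 q [0.1  0.5  1.6  0.   1.04 1.57]
stick 0.84 ((552.9280395507812, 114.85812377929688), (55.102455139160156, 19.2705020904541), 5.876359462738037)
```

View pics/w4.png

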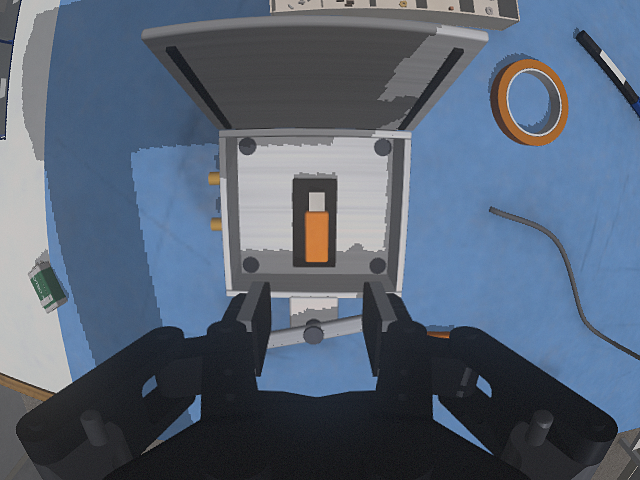

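The stick lies on the pad at (316,227), and the pad spans (293..337,180..266). The plug points to the hinge, so it is well placed. Next I go over and behind the lid with shut fingers.

```bash
python3 -m inch '[[[0,0,-2.5,0,0,0,255],[0,0,-2.5,0,0,0,255],[0,0,-3,0,0,0,255],[2.6,0,0,0,0,0,255],[2.6,0,0,0,0,0,255],[2.6,0,0,0,0,0,255],[2.6,0,0,0,0,0,255],[2.6,0,0,0,0,0,255],[2.7,0,0,0,0,0,255],[0,0,0,0,0,0,255],[0,0,2.2,0,0,0,255],[0,0,2.2,0,0,0,255],[0,0,2.2,0,0,0,255],[0,0,2.2,0,0,0,255],[0,0,0,0,0,0,255],[0,0,0,0,0,0,255]]]' 20
cat >> h.py <<'E'
BX=np.array([.5641,.1155]);BA=.094
def box(P): 
    d=np.array(P[:2])-BX;c,s=np.cos(BA),np.sin(BA);return np.array([c*d[0]+s*d[1],-s*d[0]+c*d[1],P[2]])
def tobox(B,yaw=None):
    c,s=np.cos(BA),np.sin(BA);to((BX[0]+c*B[0]-s*B[1],BX[1]+s*B[0]+c*B[1],B[2]),yaw);print(" in box",np.round(box(bot.get_obs()["tool_pos"]),4))
E
python3 - <<'E'
from h import *
tobox((.145,0,.135),5.4)
for a in np.arange(1.9,-.01,-.1):
    r=.105;print(round(a,1),np.round(100*np.array([.06-r*np.cos(a)+.005*np.sin(a)+.011,.044+r*np.sin(a)+.005*np.cos(a)]),2))
E
```

```text
clock: 12.78
tool_pos: [0.7051, 0.1313, 0.1372]
orientation: [0.0, 0.999, 0.051, -0.002]
wrist_force: [0.3, 0.2, 0.8]
finger_gap: 0.002
finger_force: 0.0
t 12.78 pos [0.7051 0.1313 0.1372] yaw 5.8 zax [-0.004 -0.    -1.   ] F [0.3 0.2 0.8] gap 0.002 gf 0.0 q [0.1  0.71 1.19 0.   1.25 1.57]
 shift cm [0.32 0.26 0.22]
 turn z 0.4
 in box [0.1418 0.0025 0.1372]
1.9 [10.97 14.17]
1.8 [ 9.97 14.51]
1.7 [ 8.95 14.75]
1.6 [ 7.91 14.88]
1.5 [ 6.86 14.91]
1.4 [ 5.81 14.83]
1.3 [ 4.77 14.65]
1.2 [ 3.76 14.37]
1.1 [ 2.78 13.98]
1.0 [ 1.85 13.51]
0.9 [ 0.96 12.94]
0.8 [ 0.14 12.28]
0.7 [-0.61 11.55]
0.6 [-1.28 10.74]
0.5 [-1.87  9.87]
0.4 [-2.38  8.95]
0.3 [-2.78  7.98]
0.2 [-3.09  6.98]
0.1 [-3.3   5.95]
-0.0 [-3.4  4.9]
```

```bash
python3 -m inch '[[[-1.05,0,-0.19,0,0,0,255],[-1.05,0,-0.19,0,0,0,255],[-1.05,0,-0.19,0,0,0,255],[-1.05,0,-0.19,0,0,0,255],[-1.05,0,-0.19,0,0,0,255],[-1.05,0,-0.19,0,0,0,255],[-1.05,0,-0.03,0,0,0,255],[-1.05,0,0.08,0,0,0,255],[-1.04,0,0.18,0,0,0,255],[-1.01,0,0.28,0,0,0,255],[-0.98,0,0.39,0,0,0,255],[-0.93,0,0.47,0,0,0,255],[0,0,0,0,0,0,255]]]'
python3 - <<'E'
from h import *
tobox((.0185,0,.1351),5.4)
E
```

```text
clock: 13.87
tool_pos: [0.5824, 0.119, 0.1375]
orientation: [-0.0, 0.999, 0.051, 0.0]
wrist_force: [0.1, -0.4, -0.7]
finger_gap: -0.001
finger_force: 0.0
t 13.87 pos [0.5824 0.119  0.1375] yaw 5.81 zax [ 0.  0. -1.] F [ 0.1 -0.4 -0.7] gap -0.001 gf 0.0 q [0.1  0.55 1.53 0.   1.06 1.57]
 shift cm [-0.01  0.17  0.24]
 turn z 0.41
 in box [0.0186 0.0017 0.1375]
```

```bash
python3 - <<'E'
from h import *
for c in("scene","top"):
    s=optics.snapshot(c)
    for r in finder.regions_of(c,"box_lid"): 
        y,x=np.nonzero(r["pixels"]);print(c,round(r["score"],2),r["at"],len(x),x.min(),x.max(),y.min(),y.max())
    cs,sn=np.cos(BA),np.sin(BA)
    for a in(1.9,1.3,1.1,1.0,.9):
        q=[]
        for y in(.066,-.066):
            bx=.06-.122*np.cos(a);q.append(np.round(proj(s,(BX[0]+cs*bx-sn*y,BX[1]+sn*bx+cs*y,.044+.122*np.sin(a)))))
        print(a,q)
E
```

```text
scene 0.84 [294.6, 203.6] 323 268 322 179 225
1.9 [array([252., 183.]), array([292., 154.])]
1.3 [array([274., 197.]), array([315., 167.])]
1.1 [array([282., 205.]), array([322., 174.])]
1.0 [array([286., 209.]), array([326., 178.])]
0.9 [array([289., 213.]), array([329., 182.])]
1.9 [array([297., 165.]), array([368., 168.])]
1.3 [array([295., 202.]), array([367., 205.])]
1.1 [array([294., 215.]), array([366., 218.])]
1.0 [array([294., 221.]), array([366., 225.])]
0.9 [array([294., 228.]), array([365., 231.])]
```

```bash
python3 -m inch '[[[-0.9,0,0.8,0,0,0,255],[-0.82,0,0.66,0,0,0,255],[-0.75,0,0.73,0,0,0,255],[-0.67,0,0.81,0,0,0,255],[-0.59,0,0.87,0,0,0,255],[-0.51,0,0.92,0,0,0,255],[-0.4,0,0.97,0,0,0,255],[-0.3,0,1,0,0,0,255],[-0.2,0,0.8,0,0,0,255],[-0.1,0,0.5,0,0,0,255],[0,0,0,0,0,0,255]]]'
python3 - <<'E'
from h import *
tobox((-.034,0,.049),5.4)
E
```

```text
clock: 14.98
tool_pos: [0.5311, 0.1136, 0.0552]
orientation: [0.0, 0.999, 0.051, -0.0]
wrist_force: [0.2, 0.0, -0.6]
finger_gap: -0.002
finger_force: 0.0
t 14.98 pos [0.5311 0.1136 0.0552] yaw 5.8 zax [-0.001 -0.    -1.   ] F [ 0.2  0.  -0.6] gap -0.002 gf 0.0 q [ 0.1   0.62  1.72 -0.    0.8   1.57]
 shift cm [-0.1   0.12  0.62]
 turn z 0.4
 in box [-0.033   0.0012  0.0552]
```

```bash
python3 -m inch '[[[0,0,0.3,0,0,0,255],[0,0,0.2,0,0,0,255],[0,0,0.15,0,0,0,255],[0,0,0,0,0,0,255]]]'
python3 -c "
from h import *
tobox((-.034,0,.049))"
```

```text
clock: 15.32
tool_pos: [0.5312, 0.1137, 0.0493]
orientation: [0.0, 0.999, 0.051, 0.0]
wrist_force: [-0.3, 0.2, 0.1]
finger_gap: -0.001
finger_force: 0.0
t 15.32 pos [0.5312 0.1137 0.0493] yaw 5.81 zax [ 0. -0. -1.] F [-0.3  0.2  0.1] gap -0.001 gf 0.0 q [ 0.1   0.63  1.73 -0.    0.79  1.57]
 shift cm [-0.11  0.12  0.03]
 in box [-0.0329  0.0013  0.0493]
```

```bash
python3 -m inch '[[[0,0,0.1,0,0,0,255],[0,0,0.1,0,0,0,255],[0,0,0,0,0,0,255],[0,0,0,0,0,0,255]]]'
python3 -c "
from h import *
tobox((-.034,0,.049))"
```

```text
clock: 15.65
tool_pos: [0.5314, 0.1137, 0.0487]
orientation: [-0.0, 0.999, 0.051, 0.001]
wrist_force: [-6.8, -1.4, 28.0]
finger_gap: 0.003
finger_force: 13.8
t 15.65 pos [0.5314 0.1137 0.0487] yaw 5.81 zax [ 0.001  0.    -1.   ] F [-6.8 -1.4 28. ] gap 0.003 gf 13.8 q [ 0.1   0.63  1.73 -0.    0.78  1.57]
 shift cm [-0.12  0.13 -0.03]
 in box [-0.0328  0.0013  0.0487]
```

Contact at 28 N, so the lid is shut. I'll lift and turn towards the knob.

```bash
python3 -m inch '[[[0,0,-1,0,0,0,255],[0,0,-2.5,0,0,0,255],[0,0,-2.5,0,0,0,255],[0,0,-2.5,0,0,0,255],[0,0,-2.5,0,0,0,150],[0,0,0,0,0,-6.9,150],[0,0,0,0,0,-6.9,150],[0,0,0,0,0,-6.9,150],[0,0,0,0,0,-6.9,150],[0,0,0,0,0,-6.9,150],[0,0,0,0,0,-6.9,150],[0,0,0,0,0,-6.9,150],[0,0,0,0,0,-6.9,150],[0,0,0,0,0,-6.9,150],[0,0,0,0,0,-6.9,150],[0,0,0,0,0,-6.9,150],[0,0,0,0,0,-6.9,150],[0,0,0,0,0,-6.9,150],[0,0,0,0,0,0,150]]]'
python3 - <<'E'
from h import *
tobox((-.08,-.042,.15),95.4)
c=optics.snapshot("wrist");cv2.imwrite("pics/w5.png",c["frame"][:,:,::-1])
for r in finder.regions_of("wrist","clamp_knob"): print(round(r["score"],2),r["at"],r["pixels"].sum(),box(wz(c,r["at"],.06)))
E
```

```text
clock: 17.23
tool_pos: [0.5312, 0.1136, 0.1576]
orientation: [0.0, 0.67, 0.742, 0.0]
wrist_force: [0.9, 0.4, 0.1]
finger_gap: 0.411
finger_force: 0.0
t 17.23 pos [0.5312 0.1136 0.1576] yaw 95.88 zax [ 0. -0. -1.] F [0.9 0.4 0.1] gap 0.411 gf 0.0 q [ 0.1   0.47  1.64 -0.    1.04 -0.  ]
 shift cm [-4.28 -4.75  0.76]
 turn z 0.48
 in box [-0.0329  0.0012  0.1576]
0.9 [245.9, 227.0] 2183 [-0.07965636  0.00879807  0.06      ]
```

View pics/w5.png

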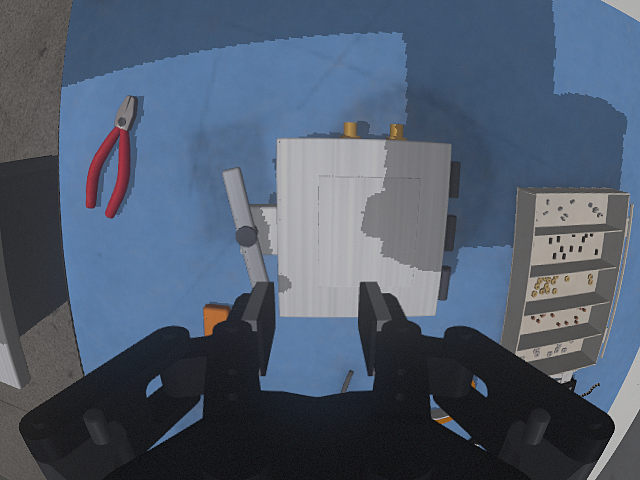

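The view shows the lid lying flat, the pivot screw at (246,236), and the bar from its nose at (233,170) down towards the knob, which is hidden behind the left finger near (270,295).

```bash
python3 - <<'E'
from h import *
c=optics.snapshot("wrist")
p=box(wz(c,(246,237),.065));n=box(wz(c,(233,170),.058));b=box(wz(c,(261,284),.058))
h=np.arctan2(*(p-n)[1::-1]);h2=np.arctan2(*(b-n)[1::-1])
print(p,n,b,np.degrees([h,h2]))
for hh in(h,h2): print("knob",-.082+.042*np.cos(hh),.042*np.sin(hh))
s=optics.snapshot("top");print("top knob",[ (r["score"],r["at"]) for r in finder.regions_of("top","clamp_knob")], box(onz(s,(347.5,268),.077)))
tobox((-.073,-.041,.15))
E
```

```text
[-0.07886832  0.00370293  0.065     ] [-0.08720454  0.04771089  0.058     ] [-0.07145699 -0.03260619  0.058     ] [-79.27382281 -78.90689561]
knob -0.0741831477266987 -0.04126617041278951
knob -0.07391903765231413 -0.04121526473935699
top knob [(0.17, [312.1, 237.4])] [-0.07562503 -0.03835068  0.077     ]
t 17.48 pos [0.5312 0.1137 0.1574] yaw 95.33 zax [ 0. -0. -1.] F [ 0.2 -0.4  0.1] gap 0.41 gf 0.0 q [ 0.1   0.47  1.64 -0.    1.04  0.01]
 shift cm [-4.23 -4.    0.74]
 in box [-0.033   0.0013  0.1574]
```

```bash
python3 -m inch '[[[-2,-2,0,0,0,0,150],[-2,-2,0,0,0,0,150],[0,0,0,0,0,-5.5,150],[0,0,0,0,0,-5.5,150],[0,0,2,0,0,0,150],[0,0,2,0,0,0,150],[0,0,1.5,0,0,0,150],[0,0,0,0,0,0,150],[0,0,0,0,0,0,150]]]'
python3 - <<'E'
from h import *
tobox((-.073,-.039,.064),106.4)
c=optics.snapshot("wrist");cv2.imwrite("pics/w6.png",c["frame"][:,:,::-1])
E
```

```text
clock: 18.23
tool_pos: [0.4948, 0.07, 0.1022]
orientation: [-0.001, 0.599, 0.801, -0.0]
wrist_force: [-0.2, -0.5, -0.5]
finger_gap: 0.413
finger_force: 0.0
t 18.23 pos [0.4948 0.07   0.1022] yaw 106.43 zax [-0.001 -0.    -1.   ] F [-0.2 -0.5 -0.5] gap 0.413 gf 0.0 q [ 0.02  0.5   1.79 -0.    0.85 -0.27]
 shift cm [-0.02  0.02  3.82]
 turn z 0.03
 in box [-0.0732 -0.0388  0.1022]
```

View pics/w6.png

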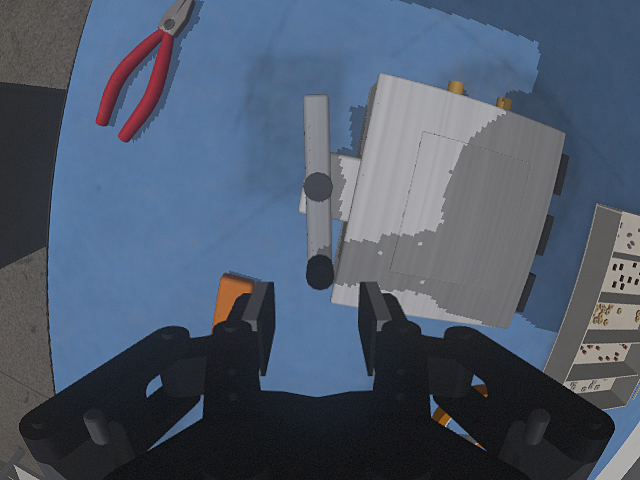

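The bar is aligned with the tool's x axis. The knob top is at (320,270), centred between the fingers. I'll check the offset along x.

```bash
python3 - <<'E'
from h import *
c=optics.snapshot("wrist");k=wz(c,(320,270),.077);p=wz(c,(318,186),.066);print(k,p,np.linalg.norm((k-p)[:2]),box(k),box(p))
to((k[0],k[1],.064))
E
```

```text
[0.49642202 0.0739956  0.077     ] [0.48442734 0.11130328 0.066     ] 0.03918845172958045 [-0.07127487 -0.0349688   0.077     ] [-0.07971484  0.00330001  0.066     ]
t 18.33 pos [0.4956 0.0701 0.1032] yaw 106.46 zax [ 0.001  0.    -1.   ] F [-0.2  0.5 -0.1] gap 0.408 gf 0.0 q [ 0.02  0.5   1.79  0.    0.85 -0.27]
 shift cm [0.36 0.18 3.92]
```

```bash
python3 -m inch '[[[0.2,0.1,1,0,0,0,150],[0,0,1,0,0,0,150],[0,0,1,0,0,0,150],[0,0,0.8,0,0,0,150],[0,0,0,0,0,0,150],[0,0,0,0,0,0,235],[0,0,0,0,0,0,235],[0,0,0,0,0,0,235],[0,0,0,0,0,0,235],[0,0,0,0,0,0,235],[0,0,0,0,0,0,235]]]' 30
python3 -c "
from h import *
tobox((-.073,-.039,.064))"
```

```text
clock: 19.25
tool_pos: [0.4956, 0.0722, 0.0645]
orientation: [0.0, 0.598, 0.801, 0.0]
wrist_force: [-0.3, -0.3, -3.5]
finger_gap: 0.142
finger_force: 29.3
t 19.25 pos [0.4956 0.0722 0.0645] yaw 106.51 zax [ 0.  0. -1.] F [-0.3 -0.3 -3.5] gap 0.142 gf 29.3 q [ 0.03  0.57  1.82  0.    0.75 -0.26]
 shift cm [-0.22 -0.12  0.05]
 in box [-0.0723 -0.0367  0.0645]
```

```bash
python3 -m inch '[[[0.03,-0.51,0,0,0,7,235],[0.03,-0.51,0,0,0,7,235],[0.03,-0.51,0,0,0,7,235],[0.03,-0.51,0,0,0,7,235],[0.03,-0.51,0,0,0,7,235],[0.03,-0.51,0,0,0,7,235],[0.03,-0.51,0,0,0,7,235],[0,0,0,0,0,0,235]]]'
python3 -c "
from h import *
h=np.radians(-78.9-49);tobox((-.081+.042*np.cos(h),.002+.042*np.sin(h),.0645),57.5)"
```

```text
clock: 19.92
tool_pos: [0.461, 0.0771, 0.0645]
orientation: [0.0, 0.878, 0.478, 0.0]
wrist_force: [0.2, -2.1, -2.6]
finger_gap: 0.143
finger_force: 29.4
t 19.92 pos [0.461  0.0771 0.0645] yaw 57.12 zax [ 0. -0. -1.] F [ 0.2 -2.1 -2.6] gap 0.143 gf 29.4 q [ 0.04  0.54  1.9  -0.    0.7   0.61]
 shift cm [-0.23  0.12  0.  ]
 turn z -0.38
 in box [-0.1063 -0.0286  0.0645]
```

Going well, with low forces. I'll do the second half.

```bash
python3 -m inch '[[[0.03,-0.51,0,0,0,7,235],[0.03,-0.51,0,0,0,7,235],[0.03,-0.51,0,0,0,7,235],[0.03,-0.51,0,0,0,7,235],[0.03,-0.51,0,0,0,7,235],[0.03,-0.51,0,0,0,7,235],[0.03,-0.45,0,0,0,6,235],[0,0,0,0,0,0,235],[0,0,0,0,0,0,235]]]'
python3 -c "
from h import *
tobox((-.124,0.001,.0645),5.4)"
```

```text
clock: 20.67
tool_pos: [0.4429, 0.1054, 0.0645]
orientation: [0.0, 0.996, 0.086, 0.0]
wrist_force: [2.5, -2.2, -3.7]
finger_gap: 0.146
finger_force: 29.5
t 20.67 pos [0.4429 0.1054 0.0645] yaw 9.86 zax [ 0.001 -0.    -1.   ] F [ 2.5 -2.2 -3.7] gap 0.146 gf 29.5 q [ 0.1   0.53  1.93 -0.    0.68  1.5 ]
 shift cm [-0.24  0.01  0.  ]
 turn z 4.46
 in box [-0.1216  0.0013  0.0645]
```

```bash
python3 -m inch '[[[0,-0.2,0,0,0,2,235],[0,-0.2,0,0,0,2,235],[0,0,0,0,0,0,235]]]'; python3 -c "
from h import *
tobox((-.124,0.001,.0645),5.4)"
```

```text
clock: 20.92
tool_pos: [0.4423, 0.1083, 0.0645]
orientation: [0.001, 0.999, 0.05, 0.0]
wrist_force: [2.2, -19.0, -2.5]
finger_gap: 0.141
finger_force: 30.0
t 20.92 pos [0.4423 0.1083 0.0645] yaw 5.78 zax [ 0.001 -0.002 -1.   ] F [  2.2 -19.   -2.5] gap 0.141 gf 30.0 q [ 0.11  0.53  1.93 -0.    0.68  1.58]
 shift cm [-0.2   0.33 -0.  ]
 turn z 0.38
 in box [-0.122   0.0043  0.0645]
```

At the stop (19 N). I'll relieve the load slightly, release, lift and check.

```bash
python3 -m inch '[[[0,0.1,0,0,0,0,235],[0,0,0,0,0,0,200],[0,0,0,0,0,0,170],[0,0,0,0,0,0,150],[0,0,0,0,0,0,150],[0,0,0,0,0,0,150],[0,0,-1,0,0,0,150],[0,0,-2,0,0,0,150],[0,0,-2.5,0,0,0,150],[0,0,-2.5,0,0,0,150],[0,0,-2.5,0,0,0,150],[0,0,0,0,0,0,150]]]'
python3 - <<'E'
from h import *
to()
c=optics.snapshot("wrist");s=optics.snapshot("scene")["frame"][:,:,::-1]
cv2.imwrite("pics/w7.png",np.hstack([cv2.resize(c["frame"][:,:,::-1],(480,360)),cv2.resize(s[150:290,220:360],(320,360))]))
E
```

```text
clock: 21.92
tool_pos: [0.4437, 0.1087, 0.1732]
orientation: [-0.0, 0.999, 0.049, 0.003]
wrist_force: [0.9, 0.7, 0.6]
finger_gap: 0.415
finger_force: 0.0
t 21.92 pos [0.4437 0.1087 0.1732] yaw 5.56 zax [ 0.006  0.001 -1.   ] F [0.9 0.7 0.6] gap 0.415 gf 0.0 q [0.11 0.34 1.82 0.   0.98 1.58]
```

View pics/w7.png

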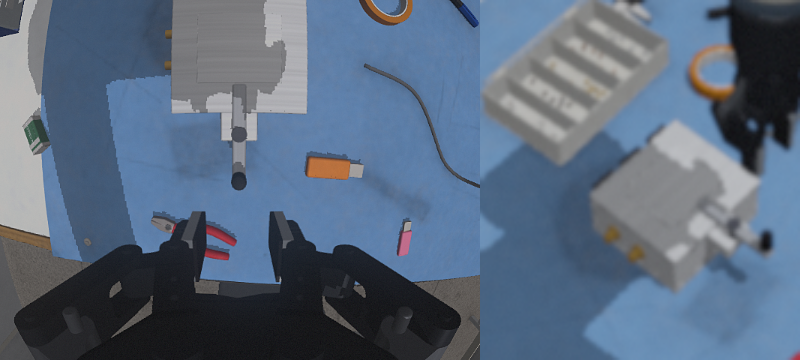

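The bar (knob at (238,181), nose at (239,88)) is straight over the closed lid, and the robot is clear of everything.

```bash
python3 -c "
from workcell import hand_in
print(hand_in())"
```

```text
the job is handed in; nothing more can be done
None
```

I handed the job in at about 22 s: the stick lies on the pad with its plug towards the hinge, the lid is closed and the clamp bar is at its stop over it. The hand-in returned no verdict.

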